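# Open the test nest and load a housing

## Task

Get the brown test nest ready and load it: first take the yellow cover off the nest and hang it by its handle on the hook of the green stand, hanging freely and upright. Then seat the grey housing flat and fully home in the nest's pocket. Set both down gently rather than dropping them, and leave the other things on the bench where they are.

Things in the scene. Friction and masses are not known exactly. Their poses are not given: they have to be found in the camera images.
- nest: fixed dark brown block, 140 (x) x 110 (y) x 30 high, with a rectangular pocket 84 (x) x 54 (y), 14 deep, in the middle of its top; origin centre of underside, z up
- nest_hole0 (a point): centre of the pocket's mouth, in the plane of the nest's top, 30 above the table; axes as the nest's
- cover: yellow cover lying on the nest: plate 128 (x) x 90 (y) x 6 thick, under it a black plug 74 x 44, 8 deep, sitting loosely in the pocket, on top a fixed arched handle: a bar along x, 12 wide (y), 22 tall, on two legs 10 thick at x = +-59. Opening below the bar, right through along y: 108 wide, 64 high in the middle. Origin: centre of the plate's underside (not of the plug), z up; 0.28 kg
- cover_notch (a point): middle of the underside of the handle's bar, the part to rest on the hook, 70 above the cover's origin; the bar is a shallow upside-down V whose underside falls to 61 at the legs; its top is 22 above this point; axes as the cover's
- hookstand: fixed green stand: base plate 150 x 100 x 10, upright post 16 thick at x = +95; nothing rises above the hook. From the post's top a flat steel strap, 24 wide (y) and 6 thick, runs along -x, slightly falling, to a dip over the origin, goes on level to x = -30, then turns up: its free end is at x = -46. Origin: on the table under the dip; x points from the dip to the post, z up
- hook_seat (a point): middle of the strap's upper face in the dip, 170 above the table; the top of the upturned free end is 10 higher; axes as the hookstand's
- housing: grey rectangular housing with a pale label on top, 80 (x) x 50 (y) x 40 high, flat underside, lying on the bench between the nest and the hook stand; origin centre of underside, z up; a half turn about z makes no difference; mass about 0.16 kg
- black_module: bystander: black box with a yellow panel, 60 x 40 x 28 high, not the housing; origin centre of underside
- screwdriver: bystander: red-handled screwdriver lying on the bench between robot and task
- tape_roll: bystander: orange roll of tape, 80 across, 24 high
- cleaner: bystander: white bottle with a red cap, 48 across, 130 high
- screw_jar: bystander: glass jar with a blue cap, 52 across, 55 high
- wrench: bystander: steel wrench lying on the bench
- brush: bystander: brush lying on the bench
Not all that is in view belongs to the job. Of the things like the housing, leave any that is orange; of the rest the larger one is meant. Of the things like the cover, leave any that is purple; of the rest the larger one is meant.

How it is judged (in metres and radians):
On the way, in this order (a step that is already met when the one before it is completed fails the run):
1. the cover hangs by its handle on the hook, released (distance between cover_notch and hook_seat below 0.045 m and angle between cover's own z axis and vertical below 0.3 rad and contact force between cover and hookstand above 1 N and contact force between the fingers and cover below 0.1 N and linear speed of cover below 0.03 m/s), for 0.2 s.
2. the housing is seated in the nest's pocket, with the cover still hanging (distance between cover_notch and hook_seat below 0.045 m and angle between cover's own z axis and vertical below 0.3 rad and contact force between cover and hookstand above 1 N and horizontal distance between housing and nest_hole0 below 0.004 m and z of housing in the frame of nest_hole0 below -0.0115 m and angle between housing's own z axis and vertical below 0.05 rad and angle between the x axis of housing and the x axis of nest, either way round below 0.08 rad), for 0.2 s.
At the end, for the whole second after the job is handed in: Cover released and at rest on the hook: bar middle within 45 mm of the dip, over 1 N on the hook, within 0.3 rad of upright. Housing released and at rest: within 4 mm of the pocket centre, underside 11.5 mm or more below the nest top, within 0.05 rad of level and 0.08 of square (either way) (all of step 2 and contact force between the fingers and cover below 0.1 N and linear speed of each of cover, housing below 0.03 m/s and contact force between the fingers and housing below 0.1 N); the robot touches nothing.
It fails at once if the cover is dropped (moves unheld faster than 0.7 m/s, a free fall of about 25 mm) (linear speed of cover above 0.7 m/s and contact force between the fingers and cover below 0.02 N).
It fails at once if the housing is dropped (moves unheld faster than 0.7 m/s, a free fall of about 25 mm) (linear speed of housing above 0.7 m/s and contact force between the fingers and housing below 0.02 N).
It fails at once if one of the bystanders is pushed more than 30 mm from its place (distance of any of black_module, screwdriver, tape_roll, cleaner, screw_jar, wrench, brush from where it was at the start of the episode above 0.03 m).
It also fails if it takes over 72 s, if anything falls off the work surface, if the arm or the gripper's body presses on something with over 40 N, if the wrist force passes 120 N, or if a joint passes its speed limit or range.

## Robot

A 6-joint arm with a two-finger parallel gripper is mounted at the origin on the work surface. World frame = base frame: x ahead of the robot, y to its left, z up, the work surface at z = 0. Lengths are in mm, angles in rad, forces in N, time in s.
With the tool pointing down it reaches from about 350 to 875 mm from the base axis. Payload 4.2 kg.
Tool frame: the origin (TCP) lies on the mounting face of the last link; the fingertips stand 173 mm ahead of it and the grasp point (between the pads) lies 155 mm ahead of it; z points along the fingers, y is the line along which they close (so a half turn about z gives the same grasp; the last joint's range is limited). The gripper opens to 85 mm and grips with 20 to 120 N. Pads are 22 mm wide; open, the fingers measure 114 mm over their backs; the gripper's body (76 mm by 85 mm) begins 54 mm behind the grasp point. The pads swing forward as they close: fully open they stand 13 mm farther back than shut.
Start: joints at [1.525, 0.385, 0.008, 0, -1.194, -0.259], TCP at [187.532, 596.181, 404.712] pointing down, gripper open.
Joint ranges: [-3.14, 3.14], [-1.21, 2.06], [-1.07, 1.41], [-3.16, 2.05], [-2.99, -0.16], [-3.1, 3.1]. Speed limits (rad/s): [2.79, 2.79, 3.14, 3.14, 3.14, 3.14].

## Interface

Orientations are given as a unit quaternion [x, y, z, w].
In Python, from bench import arm gives the robot as it stands. The module is installed in compiled form; this text tells all that it offers.
- The arm moves only by the tool move_arm, never from a script. Its arguments are lists of equal length, an entry for each row: "fingers": the finger opening in mm, from 0 to 85.4; "travel": the shift along the tool's x, y, z in mm, a list of three; "dr": the turn, a rotation vector about the tool's x, y, z in rad, a list of three. A call has 1 to 10 rows; each row is the pose to reach, as a shift and turn from the pose commanded when the call began, along the tool's axes at that moment; what a row does not reach only later rows make up. A row lasts 1/10 s, in which the tool goes at most 50 mm and 8.59 degrees, less where a joint would pass 70% of its speed; a pose out of reach is approached as far as the arm can. A call with a gripper value outside its range is refused whole. The fingers move at their own pace and stop on an object; the grip force is fixed at half the most. Time passes only in rows, so rows that repeat a pose let the fingers close. It gives the time, the measured TCP pose, the force, the opening and the grip force at its end, in the units of the state.
- arm.read_state(): the state, without advancing time (a new reading comes with each control period).
- arm.get_image(name): name is "side" or "top" or "wrist"; returns the picture (384x512x3 uint8, red, green, blue); there is no depth.
- arm.camera_model(name): a dict with "intrinsics" (3x3 intrinsics, pixels), "pose" (4x4, takes a point from camera to world coordinates). Camera axes: x right, y up, looking along -z (the intrinsics and any distortion apply to the point x, -y, -z); pixel columns grow to the right and rows downward; lengths in mm; the calibration is good to about 2 mm. A picture is of the moment at which its call begins: read the wrist's pose just before it. camera_model takes no time and is no camera call; for the wrist camera it gives the pose at the moment of the call.
- arm.job_done(): hands the job in; it is judged then, once.
The state is a dict: "clock": time; "joints": joint angles; "joint_vel": joint speeds; "joint_efforts": joint torques, N m; "position": TCP position; "ee_rot": TCP orientation; "contact_force": force on the tool from outside, world axes, zero at the start; "wrist_torque": the same for the moment, N m; "gripper_width": finger opening in mm; "grasp_force": force on a finger pad.
Only numpy, scipy, OpenCV 4.12 (cv2) and the standard library are available. Lean on these libraries where they do the work, as an engineer would, in place of code of your own. Each camera call takes 0.05 s, during which the arm holds its last target. There are 200 camera calls.

## Working session

There is one attempt and no reset: what is moved stays moved. The work goes in short steps, Python scripts to look and compute and a tool call to move; the robot and the scene stay as the last step left them, time stands still between calls to the robot, and variables do not carry over. Pictures are saved under pics/ and viewed, at most 10 in all, crops included, and the job is handed in when it is done.

Besides the shell and the picture viewer there is one more tool, called after ">>>" by a JSON object that holds its "api" and its "payload", one argument or row to a line. move_arm: Moves the arm, as the interface text tells. Its arguments: {"type":"object","properties":{"fingers":{"type":"array","items":{"type":"number"}},"travel":{"type":"array","items":{"type":"array","items":{"type":"number"}}},"dr":{"type":"array","items":{"type":"array","items":{"type":"number"}}}},"required":["fingers","travel","dr"]}

```bash
mkdir -p pics; python3 - <<'E'
from bench import arm
import cv2,numpy as np
print(arm.read_state())
np.set_printoptions(precision=4,suppress=True)
for n in("top","side","wrist"):
    m=arm.camera_model(n);print(n,m)
    cv2.imwrite(f"pics/{n}0.png",arm.get_image(n)[:,:,::-1])
a=[cv2.imread(f"pics/{n}0.png") for n in("top","side")]
E
```

```text
{'clock': 0.0, 'joints': array([ 1.52465213e+00,  3.85594398e-01,  6.58424136e-03, -5.52116720e-04,
       -1.19400880e+00, -2.58589646e-01]), 'joint_vel': array([-0.00128287,  0.0010731 , -0.00107786, -0.00114974,  0.001623  ,
       -0.00048735]), 'joint_efforts': array([ 1.05952201e-04, -3.92287123e+01,  1.88399506e+01,  4.18619201e+00,
       -4.74025263e-03, -1.14855283e-06]), 'position': array([187.42830432, 596.00978594, 403.57415029]), 'ee_rot': array([ 9.88398493e-01, -1.51878632e-01, -1.37308814e-04,  1.13225648e-03]), 'contact_force': array([-0.8624065 ,  0.13980246,  0.04829651]), 'wrist_torque': array([-0.06142183, -0.03042742,  0.00642965]), 'grasp_force': 0.0, 'gripper_width': 85.53914441874417}
top {'intrinsics': array([[429.2642,   0.    , 257.8493],
       [  0.    , 429.2642, 191.0825],
       [  0.    ,   0.    ,   1.    ]]), 'pose': array([[   0.0066,    0.9985,   -0.0541,  480.1627],
       [  -1.    ,    0.0062,   -0.0078,   -7.1958],
       [  -0.0074,    0.0541,    0.9985, 1396.7065],
       [   0.    ,    0.    ,    0.    ,    1.    ]])}
side {'intrinsics': array([[389.7896,   0.    , 254.3499],
       [  0.    , 389.7896, 185.3177],
       [  0.    ,   0.    ,   1.    ]]), 'pose': array([[   0.8705,    0.3717,   -0.3226,  152.1709],
       [  -0.4922,    0.6509,   -0.578 , -721.5586],
       [  -0.0049,    0.6619,    0.7495, 1044.4847],
       [   0.    ,    0.    ,    0.    ,    1.    ]])}
wrist {'intrinsics': array([[344.0367,   0.    , 256.5021],
       [  0.    , 344.0367, 191.9482],
       [  0.    ,   0.    ,   1.    ]]), 'pose': array([[ -0.2994,   0.9199,   0.2531, 251.818 ],
       [ -0.9541,  -0.2894,  -0.0769, 577.6887],
       [  0.0025,  -0.2646,   0.9644, 372.1505],
       [  0.    ,   0.    ,   0.    ,   1.    ]])}
```

View pics/top0.png

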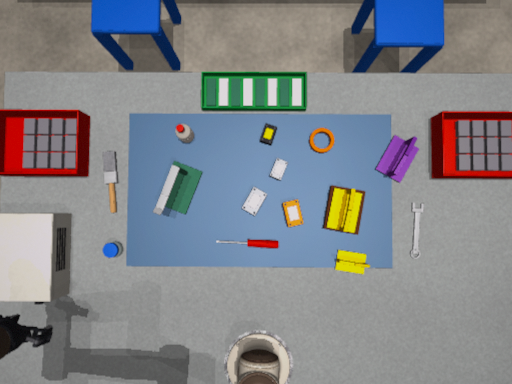

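View pics/side0.png

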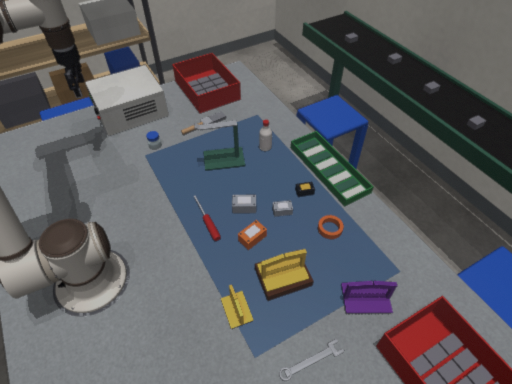

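Top view. Covers: yellow on the brown nest (344,210), small yellow (351,262), purple (397,158). I choose the one on the nest. Housings: large white/grey (255,201), small grey (278,169), orange (292,213). I choose (255,201). The stand is at (178,188), with its post toward the lower left or upper right, which still needs checking. Next is a close crop.

```bash
python3 - <<'E'
import cv2,numpy as np
a=cv2.imread("pics/top0.png")
c1=cv2.resize(a[175:245,310:380],None,fx=5.5,fy=5.5,interpolation=cv2.INTER_CUBIC)
c2=cv2.resize(a[155:225,145:215],None,fx=5.5,fy=5.5,interpolation=cv2.INTER_CUBIC)
c3=cv2.resize(a[150:185+35,230:300],None,fx=5.5,fy=5.5,interpolation=cv2.INTER_CUBIC)[:,:385]
im=np.zeros((600,800,3),np.uint8)
im[:385,:385]=c1; im[:385,400:785]=c2
im[390:600,:210]=cv2.resize(c3,(210,210))
b=cv2.imread("pics/side0.png")
im[390:600,220:440]=cv2.resize(b[110:180,190:263],(220,210),interpolation=cv2.INTER_CUBIC)
im[390:600,450:660]=cv2.resize(b[235:305,250:320],(210,210),interpolation=cv2.INTER_CUBIC)
cv2.imwrite("pics/crop0.png",im)
E
```

```text
(no output)
```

View pics/crop0.png

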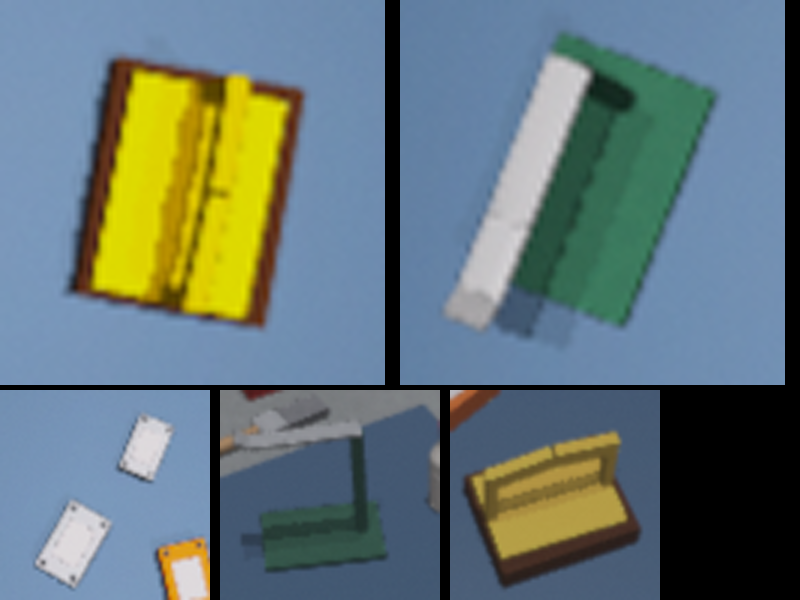

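```bash
cat > h.py <<'E'
import numpy as np,cv2
from scipy.spatial.transform import Rotation as R
def ray(m,uv,z):
    K,P=m["intrinsics"],m["pose"]
    d=np.array([(uv[0]-K[0,2])/K[0,0],-(uv[1]-K[1,2])/K[1,1],-1.])
    d=P[:3,:3]@d; o=P[:3,3]
    return o+d*(z-o[2])/d[2]
def proj(m,p):
    K,P=m["intrinsics"],m["pose"]
    q=(np.asarray(p,float)-P[:3,3])@P[:3,:3]
    return np.stack([K[0,0]*q[...,0]/-q[...,2]+K[0,2],K[1,1]*q[...,1]/q[...,2]+K[1,2]],-1)
def toolmove(s,goal,zrot):
    """shift & rotvec in tool axes from measured pose to TCP goal pointing down with tool x yaw zrot"""
    A=R.from_quat(s["ee_rot"]); B=R.from_euler('z',zrot)*R.from_euler('x',np.pi)
    return A.inv().apply(np.array(goal)-s["position"]),(A.inv()*B).as_rotvec()
E
python3 - <<'E'
from h import *
from bench import arm
np.set_printoptions(precision=3,suppress=True)
m=arm.camera_model("top")
f=lambda c,ox,oy:(ox+c[0]/5.5-.4,oy+c[1]/5.5-.4)
N=[ray(m,f(c,310,175),30)[:2] for c in[(118,60),(302,90),(265,325),(72,292)]]
print("nest",N,np.mean(N,0))
H=[ray(m,f((c[0]-400,c[1]),145,155),10)[:2] for c in[(562,35),(715,95),(622,325)]]
print("base",H,(H[0]+H[2])/2)
print("strap",[ray(m,f((c[0]-400,c[1]),145,155),z)[:2] for c,z in[((575,60),175),((468,310),178)]])
G=[ray(m,(230+c[0]/3-.4,150+(c[1]-390)/3-.4),40)[:2] for c in[(73,500),(110,520),(73,588),(36,567)]]
print("hous",G,np.mean(G,0))
s=arm.read_state();A=R.from_quat(s["ee_rot"]);w=arm.camera_model("wrist")["pose"]
print("cam in tool",A.inv().apply(w[:3,3]-s["position"]),"\n",A.inv().as_matrix()@w[:3,:3],"tool\n",A.as_matrix())
E
```

```text
nest [array([ 573.414, -229.733]), array([ 556.663, -336.031]), array([ 421.045, -313.846]), array([ 439.225, -202.898])] [ 497.587 -270.627]
base [array([651.679, 276.777]), array([616.593, 185.727]), array([480.677, 238.547])] [566.178 257.662]
strap [array([618.225, 235.984]), array([487.827, 288.55 ])]
hous [array([568.841,  15.868]), array([547.942, -23.308]), array([476.084,  15.211]), array([497.904,  54.334])] [522.693  15.526]
cam in tool [66.899 -1.881 31.553] 
 [[ 0.001  0.964  0.265]
 [ 1.    -0.001 -0.001]
 [-0.     0.265 -0.964]] tool
 [[ 0.954 -0.3   -0.   ]
 [-0.3   -0.954 -0.002]
 [ 0.     0.002 -1.   ]]
```

```bash
cat > m.py <<'E'
import sys
from h import *
from bench import arm
np.set_printoptions(precision=3,suppress=True)
g=eval(sys.argv[1]); s=arm.read_state()
print(s["clock"],s["position"],"yaw",R.from_quat(s["ee_rot"]).as_matrix()[:,0],"j",s["joints"])
print(*toolmove(s,g[:3],g[3]))
E
python3 m.py "530,271,460,-.38"
```

```text
0.15 [187.467 596.07  403.844] yaw [ 0.954 -0.3    0.   ] j [ 1.525  0.385  0.007 -0.    -1.194 -0.259]
[424.318 207.363 -55.747] [ 0.002 -0.     0.075]
```

>>> {"api": "move_arm", "payload": {
  "fingers": [85,85,85,85,85,85,85,85,85,85],
  "travel": [
    [424,207,-56],
    [424,207,-56],
    [424,207,-56],
    [424,207,-56],
    [424,207,-56],
    [424,207,-56],
    [424,207,-56],
    [424,207,-56],
    [424,207,-56],
    [424,207,-56]
  ],
  "dr": [
    [0,0,0.075],
    [0,0,0.075],
    [0,0,0.075],
    [0,0,0.075],
    [0,0,0.075],
    [0,0,0.075],
    [0,0,0.075],
    [0,0,0.075],
    [0,0,0.075],
    [0,0,0.075]
  ]
}}

```text
clock: 1.15
position: [531.9, 268.8, 460.9]
ee_rot: [0.982, -0.19, 0.0, 0.0]
contact_force: [-0.0, 1.2, -0.2]
gripper_width: 85.0
grasp_force: 0.0
```

```bash
python3 - <<'E'
from bench import arm
import cv2,pickle
m=arm.camera_model("wrist");im=arm.get_image("wrist");cv2.imwrite("pics/wh.png",im[:,:,::-1]);pickle.dump(m,open("wh.pkl","wb"))
E
python3 m.py "522,15,400,-.49"
```

```text
1.2 [533.279 267.634 460.972] yaw [ 0.927 -0.375  0.001] j [ 0.737  0.303  0.028  0.002 -1.295  0.449]
[ 84.308 238.357  61.21 ] [ 0.    -0.001  0.105]
```

View pics/wh.png

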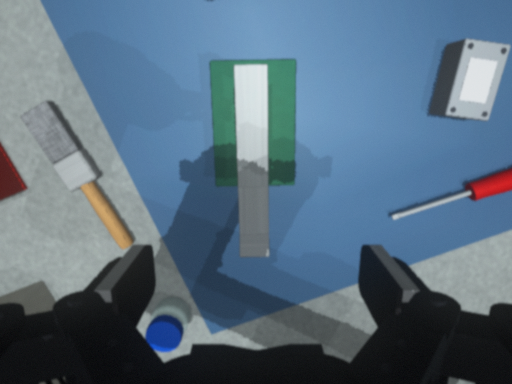

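The wrist view shows the strap running from its post end at (251.5,65) to its free end at (255.5,256), about 31 px wide. The brush and jar are off to the left.

```bash
python3 - <<'E'
from h import *
import pickle
np.set_printoptions(precision=1,suppress=True)
m=pickle.load(open("wh.pkl","rb"))
for u,v,z in[(241,256,180),(270,256,180),(235,65,180),(268,65,180),(235.5,65,175),(268,65,175),(211,60,10),(297,60,10),(296,184,10),(213,185,10)]: print(u,v,ray(m,(u,v),z))
t=ray(m,(255.5,256),180)[:2]
for z in(172,178,185):
  p=ray(m,(251.5,65),z)[:2];d=p-t;print(z,np.hypot(*d),np.arctan2(d[1],d[0]),t+46*d/np.hypot(*d))
E
```

```text
241 256 [486.9 301.9 180. ]
270 256 [478.3 280.6 180. ]
235 65 [619.9 251.  180. ]
268 65 [611.5 230.1 180. ]
235.5 65 [620.2 250.8 175. ]
268 65 [611.8 229.8 175. ]
211 60 [652.3 278.1  10. ]
297 60 [615.7 186.8  10. ]
296 184 [478.9 238.2  10. ]
213 185 [516.6 335.5  10. ]
172 143.10807662836578 -0.36301065051225573 [525.6 274.9]
178 142.58928780704275 -0.36348624348004394 [525.6 274.9]
185 141.9840752679147 -0.36404549442669926 [525.6 274.8]
```

>>> {"api": "move_arm", "payload": {
  "fingers": [85,85,85,85,85,85,85],
  "travel": [
    [84,238,61],
    [84,238,61],
    [84,238,61],
    [84,238,61],
    [84,238,61],
    [84,238,61],
    [84,238,61]
  ],
  "dr": [
    [0,0,0.105],
    [0,0,0.105],
    [0,0,0.105],
    [0,0,0.105],
    [0,0,0.105],
    [0,0,0.105],
    [0,0,0.105]
  ]
}}

```text
clock: 1.9
position: [519.3, 18.0, 399.2]
ee_rot: [0.97, -0.241, -0.001, 0.0]
contact_force: [-1.0, 0.8, 1.2]
gripper_width: 85.4
grasp_force: 0.0
```

```bash
python3 - <<'E'
from bench import arm
import cv2,pickle
arm.get_image("wrist")
m=arm.camera_model("wrist");im=arm.get_image("wrist");cv2.imwrite("pics/wb.png",im[:,:,::-1]);pickle.dump(m,open("wb.pkl","wb"))
E
python3 m.py "497,-270,430,-.17"
```

```text
2.0 [519.931  19.938 400.028] yaw [ 0.885 -0.466  0.001] j [ 0.351  0.21  -0.254  0.    -1.106  0.736]
[114.758 267.235 -30.064] [-0.001 -0.001 -0.314]
```

View pics/wb.png

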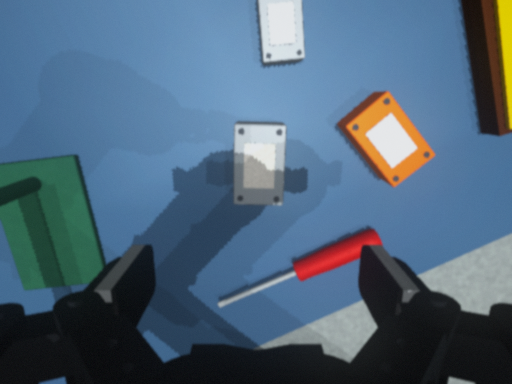

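The housing's top face has corners at about (236,123), (285,123), (284,205) and (235,205), so it lies square to the tool. The orange and small grey ones are apart from it.

```bash
python3 - <<'E'
from h import *
import pickle
np.set_printoptions(precision=1,suppress=True)
m=pickle.load(open("wb.pkl","rb"))
P=np.array([ray(m,c,40)[:2] for c in[(236,123),(285,123),(284,205),(234.5,205)]]);print(P,P.mean(0))
d=P[0]+P[1]-P[2]-P[3];print(np.hypot(*d)/2,np.arctan2(d[1],d[0]))
E
```

```text
[[568.   17.3]
 [546.6 -23.3]
 [475.   13.5]
 [498.   57.3]] [521.9  16.2]
80.56005256364594 -0.49744549678767663
```

>>> {"api": "move_arm", "payload": {
  "fingers": [85,85,85,85,85,85,85,85],
  "travel": [
    [115,267,-30],
    [115,267,-30],
    [115,267,-30],
    [115,267,-30],
    [115,267,-30],
    [115,267,-30],
    [115,267,-30],
    [115,267,-30]
  ],
  "dr": [
    [0,0,-0.314],
    [0,0,-0.314],
    [0,0,-0.314],
    [0,0,-0.314],
    [0,0,-0.314],
    [0,0,-0.314],
    [0,0,-0.314],
    [0,0,-0.314]
  ]
}}

```text
clock: 2.8
position: [497.7, -270.5, 429.7]
ee_rot: [0.996, -0.086, 0.0, -0.0]
contact_force: [0.6, 0.7, -0.4]
gripper_width: 85.1
grasp_force: 0.0
```

```bash
python3 - <<'E'
from bench import arm
import cv2,pickle
arm.get_image("wrist")
m=arm.camera_model("wrist");im=arm.get_image("wrist");cv2.imwrite("pics/wn.png",im[:,:,::-1]);pickle.dump(m,open("wn.pkl","wb"))
E
python3 m.py "497,-270,300,-.17"
```

```text
2.9 [ 497.706 -269.022  429.657] yaw [ 0.986 -0.168  0.   ] j [-0.209  0.267 -0.1   -0.    -1.203  1.612]
[ -0.538   1.121 129.657] [-0.    -0.     0.001]
```

View pics/wn.png

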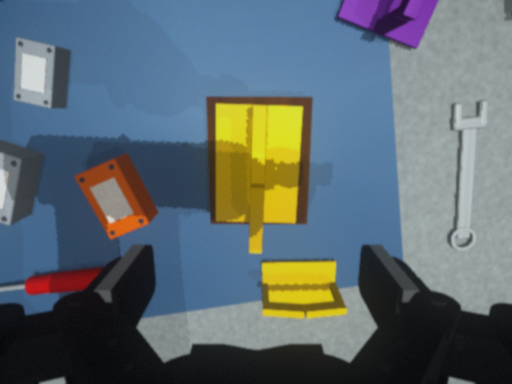

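The cover's bar runs from (259,104) to (256,253), with its crease at (257.5,186). The nest's top corners are at about (208,97), (312,97), (307,223) and (210,223). The small yellow decoy is at (303,290).

```bash
python3 - <<'E'
from h import *
import pickle
np.set_printoptions(precision=1,suppress=True)
m=pickle.load(open("wn.pkl","rb"))
def q(cs,z):
  P=np.array([ray(m,c,z)[:2] for c in cs]);d=P[0]+P[1]-P[2]-P[3]
  print(P.tolist(),P.mean(0),np.hypot(*d)/2,np.arctan2(d[1],d[0]))
q([(208,97.5),(312,97.5),(307.5,223),(210,223)],30)
q([(216,104),(303,104),(297.5,222),(215,222)],36)
q([(252.5,104),(267,104),(262,253.5),(249.5,253.5)],113)
print(ray(m,(257.5,186),122))
# yellow bar edges sub-pixel: columns of saturation on rows
a=cv2.imread("pics/wn.png").astype(int)
for v in(150,170,186,200,230,245):print(v,[tuple(a[v,u]) for u in range(246,272,2)])
E
```

```text
[[572.6567314255942, -229.75467189349735], [554.6223261606295, -335.51949891134007], [418.7862590266118, -313.1255686177949], [437.43218100156844, -203.79554518054366]] [ 495.9 -270.5] 137.66978291624275 -0.1765278564701671
[[564.8868593393878, -237.29039365798874], [549.974306377425, -324.7459645648375], [424.216251129674, -301.7019801959967], [439.7236424559808, -210.77451985766993]] [ 494.7 -268.6] 127.88438562786496 -0.19500171213569992
[[559.8147409411148, -275.05678703585284], [557.857901453556, -286.532790842447], [429.411444350327, -261.11998061907354], [431.3103205334005, -249.98654551744093]] [ 494.6 -268.2] 130.93155842539215 -0.19399870980386194
[ 494.4 -268.   122. ]
150 [(np.int64(15), np.int64(143), np.int64(174)), (np.int64(11), np.int64(147), np.int64(177)), (np.int64(16), np.int64(147), np.int64(175)), (np.int64(28), np.int64(200), np.int64(205)), (np.int64(33), np.int64(217), np.int64(221)), (np.int64(35), np.int64(217), np.int64(222)), (np.int64(35), np.int64(216), np.int64(221)), (np.int64(35), np.int64(218), np.int64(222)), (np.int64(34), np.int64(218), np.int64
[... 2500 characters left out ...]
)), (np.int64(153), np.int64(120), np.int64(89)), (np.int64(151), np.int64(119), np.int64(89))]
245 [(np.int64(152), np.int64(117), np.int64(84)), (np.int64(125), np.int64(128), np.int64(125)), (np.int64(42), np.int64(170), np.int64(204)), (np.int64(31), np.int64(177), np.int64(213)), (np.int64(30), np.int64(177), np.int64(213)), (np.int64(31), np.int64(177), np.int64(213)), (np.int64(28), np.int64(176), np.int64(212)), (np.int64(37), np.int64(173), np.int64(207)), (np.int64(111), np.int64(130), np.int64(133)), (np.int64(148), np.int64(118), np.int64(86)), (np.int64(149), np.int64(119), np.int64(85)), (np.int64(150), np.int64(118), np.int64(86)), (np.int64(150), np.int64(118), np.int64(86))]
```

```bash
python3 m.py "494.5,-268.2,274,-.19"
```

```text
2.9 [ 497.706 -269.022  429.657] yaw [ 0.986 -0.168  0.   ] j [-0.209  0.267 -0.1   -0.    -1.203  1.612]
[ -3.305  -0.227 155.657] [-0.    -0.     0.021]
```

>>> {"api": "move_arm", "payload": {
  "fingers": [50,50,50,50,50,50,50],
  "travel": [
    [-3,0,45],
    [-3,0,90],
    [-3,0,120],
    [-3,0,140],
    [-3,0,150],
    [-3,0,150],
    [-3,0,150]
  ],
  "dr": [
    [0,0,0.021],
    [0,0,0.021],
    [0,0,0.021],
    [0,0,0.021],
    [0,0,0.021],
    [0,0,0.021],
    [0,0,0.021]
  ]
}}

```text
clock: 3.6
position: [494.9, -269.3, 280.9]
ee_rot: [0.995, -0.095, 0.001, 0.0]
contact_force: [-0.1, -0.1, 1.3]
gripper_width: 49.9
grasp_force: 0.0
```

```bash
python3 m.py "494.5,-268.2,274,-.19"
```

```text
3.6 [ 494.878 -269.336  280.863] yaw [ 0.982 -0.189  0.002] j [-0.211  0.401 -0.311  0.001 -0.857  1.591]
[-0.6   -1.047  6.861] [ 0.    -0.002  0.   ]
```

>>> {"api": "move_arm", "payload": {
  "fingers": [50,50,0,0,0,0,0,0],
  "travel": [
    [0,-1,6],
    [0,-1,6],
    [0,-1,6],
    [0,-1,6],
    [0,-1,6],
    [0,-1,6],
    [0,-1,6],
    [0,-1,6]
  ],
  "dr": [
    [0,0,0],
    [0,0,0],
    [0,0,0],
    [0,0,0],
    [0,0,0],
    [0,0,0],
    [0,0,0],
    [0,0,0]
  ]
}}

```text
clock: 4.4
position: [494.3, -269.3, 274.2]
ee_rot: [0.995, -0.096, 0.0, 0.0]
contact_force: [-0.5, -1.2, 3.5]
gripper_width: 10.9
grasp_force: 61.3
```

```bash
python3 m.py "494.5,-268.2,374,-.19"; python3 -c "
from bench import arm;s=arm.read_state();print(s['grasp_force'],s['gripper_width'],s['contact_force'])"
```

```text
4.4 [ 494.284 -269.258  274.217] yaw [ 0.982 -0.191  0.001] j [-0.211  0.409 -0.319  0.001 -0.843  1.59 ]
[  0.084  -1.038 -99.783] [ 0.    -0.001 -0.002]
61.312280871206895 10.91440111728464 [-0.51314402 -1.2303297   3.51620084]
```

>>> {"api": "move_arm", "payload": {
  "fingers": [0,0,0,0,0],
  "travel": [
    [0,0,-20],
    [0,0,-50],
    [0,0,-85],
    [0,0,-106],
    [0,0,-106]
  ],
  "dr": [
    [0,0,0],
    [0,0,0],
    [0,0,0],
    [0,0,0],
    [0,0,0]
  ]
}}

```text
clock: 4.9
position: [494.7, -269.1, 382.4]
ee_rot: [0.995, -0.096, 0.003, 0.0]
contact_force: [0.9, 0.3, -2.3]
gripper_width: 10.9
grasp_force: 60.6
```

```bash
python3 m.py "380,150,380,1.205";python3 -c "
from bench import arm;s=arm.read_state();print(s['grasp_force'],s['gripper_width'],s['contact_force'])"
```

```text
4.9 [ 494.658 -269.087  382.351] yaw [ 0.982 -0.19   0.006] j [-0.21   0.296 -0.183  0.    -1.086  1.59 ]
[-192.354 -389.596    1.055] [ 0.005 -0.005 -1.397]
60.61691723240074 10.943665840398946 [ 0.87018629  0.329126   -2.32292817]
```

>>> {"api": "move_arm", "payload": {
  "fingers": [0,0,0,0,0,0,0,0,0,0],
  "travel": [
    [-10,-20,0],
    [-30,-60,0],
    [-52,-105,0],
    [-75,-150,0],
    [-98,-195,0],
    [-120,-240,0],
    [-140,-285,0],
    [-160,-325,0],
    [-180,-365,0],
    [-192,-390,0]
  ],
  "dr": [
    [0,0,-0.07],
    [0,0,-0.2],
    [0,0,-0.34],
    [0,0,-0.48],
    [0,0,-0.62],
    [0,0,-0.76],
    [0,0,-0.9],
    [0,0,-1.04],
    [0,0,-1.18],
    [0,0,-1.31]
  ]
}}

```text
clock: 5.9
position: [378.4, 152.3, 377.9]
ee_rot: [0.846, 0.534, -0.002, -0.0]
contact_force: [0.8, -0.8, -1.2]
gripper_width: 10.8
grasp_force: 60.6
```

```bash
python3 m.py "376,332,380,1.205"
```

```text
5.9 [378.422 152.308 377.871] yaw [ 0.431  0.903 -0.002] j [ 0.785  0.031 -0.525 -0.002 -1.017  1.913]
[161.132 -79.566  -2.306] [-0.002  0.002 -0.079]
```

>>> {"api": "move_arm", "payload": {
  "fingers": [0,0,0,0,0,0,0],
  "travel": [
    [20,-10,-1],
    [55,-27,-2],
    [90,-44,-2],
    [125,-62,-2],
    [150,-75,-2],
    [161,-80,-2],
    [161,-80,-2]
  ],
  "dr": [
    [0,0,-0.02],
    [0,0,-0.04],
    [0,0,-0.06],
    [0,0,-0.08],
    [0,0,-0.08],
    [0,0,-0.08],
    [0,0,-0.08]
  ]
}}

```text
clock: 6.6
position: [378.2, 331.1, 379.6]
ee_rot: [0.825, 0.564, -0.002, 0.0]
contact_force: [0.3, 0.6, -2.3]
gripper_width: 10.8
grasp_force: 60.5
```

```bash
python3 m.py "525.6,275,380,1.205"; python3 - <<'E'
from bench import arm
import cv2,numpy as np
b=cv2.imwrite;i=arm.get_image("side")[:,:,::-1];j=arm.get_image("wrist")[:,:,::-1]
o=np.zeros((384,800,3),np.uint8)
o[:,:384]=cv2.resize(i[80:200,130:250],(384,384),interpolation=cv2.INTER_CUBIC);o[:300,400:]=cv2.resize(j,(400,300))
b("pics/pre.png",o)
E
```

```text
6.6 [378.17  331.13  379.581] yaw [ 0.363  0.932 -0.004] j [ 1.043  0.199 -0.323 -0.001 -1.052  1.728]
[  1.197 157.749  -0.635] [-0.001  0.004 -0.006]
```

View pics/pre.png

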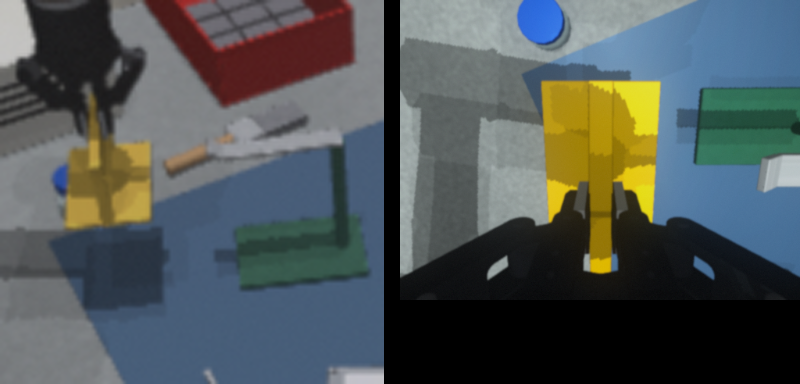

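The cover is held upright at mid-bar, short of the hook's free end. The bar is at (95,140) and the hook tip at (205,150) in the side crop. Next I slide it in.

>>> {"api": "move_arm", "payload": {
  "fingers": [0,0,0,0,0,0,0,0,0,0],
  "travel": [
    [1,10,0],
    [1,30,0],
    [1,50,0],
    [1,70,0],
    [1,90,0],
    [1,110,0],
    [1,130,0],
    [1,148,0],
    [1,157,0],
    [1,157,0]
  ],
  "dr": [
    [0,0.004,0],
    [0,0.004,0],
    [0,0.004,0],
    [0,0.004,0],
    [0,0.004,0],
    [0,0.004,0],
    [0,0.004,0],
    [0,0.004,0],
    [0,0.004,0],
    [0,0.004,0]
  ]
}}

```text
clock: 7.7
position: [526.1, 272.9, 381.4]
ee_rot: [0.826, 0.563, 0.002, -0.001]
contact_force: [0.1, -0.6, -2.6]
gripper_width: 10.9
grasp_force: 60.5
```

```bash
python3 m.py "525.6,275,352,1.205"; python3 - <<'E'
from bench import arm
import cv2,numpy as np
b=cv2.imwrite;i=arm.get_image("side")[:,:,::-1];j=arm.get_image("wrist")[:,:,::-1]
o=np.zeros((384,800,3),np.uint8)
o[:,:384]=cv2.resize(i[80:200,160:280],(384,384),interpolation=cv2.INTER_CUBIC);o[:300,400:]=cv2.resize(j,(400,300))
b("pics/in.png",o)
print(arm.read_state()["contact_force"])
E
```

```text
7.7 [526.09  272.914 381.432] yaw [0.366 0.931 0.004] j [ 0.751  0.347 -0.11  -0.002 -1.111  2.016]
[ 1.651 -1.215 29.439] [-0.    -0.004 -0.009]
[-1.03446896 -0.27467911 -2.1460097 ]
```

View pics/in.png

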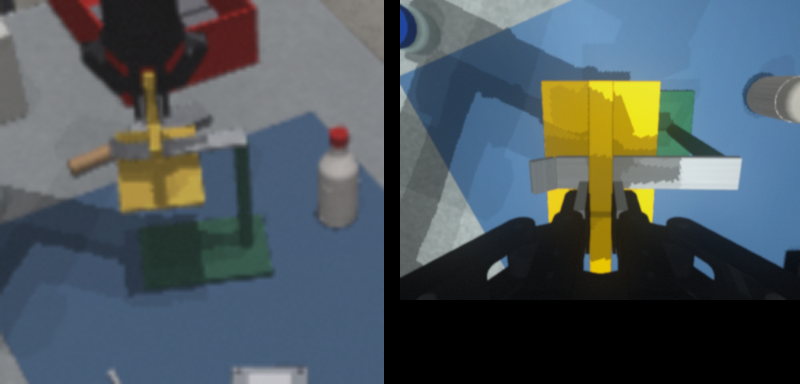

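The strap passes through the handle opening under mid-bar, and the bar occludes the strap at (600,173). Lowering.

>>> {"api": "move_arm", "payload": {
  "fingers": [0,0,0,0,0,0,0],
  "travel": [
    [2,-1,8],
    [2,-1,18],
    [2,-1,26],
    [2,-1,30],
    [2,-1,32],
    [2,-1,34],
    [2,-1,34]
  ],
  "dr": [
    [0,-0.004,0],
    [0,-0.004,0],
    [0,-0.004,0],
    [0,-0.004,0],
    [0,-0.004,0],
    [0,-0.004,0],
    [0,-0.004,0]
  ]
}}

```text
clock: 8.5
position: [525.0, 276.4, 347.6]
ee_rot: [0.826, 0.564, -0.0, 0.0]
contact_force: [0.3, -0.8, -2.8]
gripper_width: 10.9
grasp_force: 60.5
```

Force still shows only the cover's weight, so I keep lowering in small steps.

>>> {"api": "move_arm", "payload": {
  "fingers": [0,0,0,0],
  "travel": [
    [0,0,1.5],
    [0,0,3],
    [0,0,4],
    [0,0,4]
  ],
  "dr": [
    [0,0,0],
    [0,0,0],
    [0,0,0],
    [0,0,0]
  ]
}}

```text
clock: 8.9
position: [525.0, 276.4, 345.8]
ee_rot: [0.826, 0.564, 0.001, 0.0]
contact_force: [-2.0, 0.1, 5.5]
gripper_width: 10.7
grasp_force: 61.7
```

>>> {"api": "move_arm", "payload": {
  "fingers": [18,28,40,40,40,40],
  "travel": [
    [0,0,3],
    [0,0,3],
    [0,0,3],
    [0,0,3],
    [0,0,3],
    [0,0,3]
  ],
  "dr": [
    [0,0,0],
    [0,0,0],
    [0,0,0],
    [0,0,0],
    [0,0,0],
    [0,0,0]
  ]
}}

```text
clock: 9.5
position: [524.8, 277.0, 342.6]
ee_rot: [0.826, 0.564, 0.001, -0.0]
contact_force: [-4.7, 1.9, 8.0]
gripper_width: 40.3
grasp_force: 3.8
```

>>> {"api": "move_arm", "payload": {
  "fingers": [50,50,50,50,50,50],
  "travel": [
    [0,0,-5],
    [0,0,-20],
    [0,0,-50],
    [0,0,-75],
    [0,0,-75],
    [0,0,-75]
  ],
  "dr": [
    [0,0,0],
    [0,0,0],
    [0,0,0],
    [0,0,0],
    [0,0,0],
    [0,0,0]
  ]
}}

```text
clock: 10.1
position: [525.0, 276.1, 415.9]
ee_rot: [0.826, 0.564, 0.001, -0.0]
contact_force: [-0.9, 0.0, -0.8]
gripper_width: 50.1
grasp_force: 0.0
```

```bash
python3 m.py "521.9,16.2,300,-.497"; python3 - <<'E'
from bench import arm
import cv2,numpy as np
b=cv2.imwrite;i=arm.get_image("side")[:,:,::-1];j=arm.get_image("wrist")[:,:,::-1]
t=arm.get_image("top")[:,:,::-1]
o=np.zeros((600,800,3),np.uint8)
o[:384,:384]=cv2.resize(i[80:200,160:280],(384,384),interpolation=cv2.INTER_CUBIC);o[:300,400:]=cv2.resize(j,(400,300))
o[300:600,400:700]=cv2.resize(t[175:245,310:380],(300,300),interpolation=cv2.INTER_CUBIC)
b("pics/hung.png",o);b("pics/top1.png",t)
E
```

```text
10.1 [524.991 276.075 415.937] yaw [0.365 0.931 0.001] j [ 0.757  0.323 -0.056 -0.    -1.191  2.012]
[-243.245   91.819  115.703] [-0.001 -0.001  1.695]
```

View pics/hung.png

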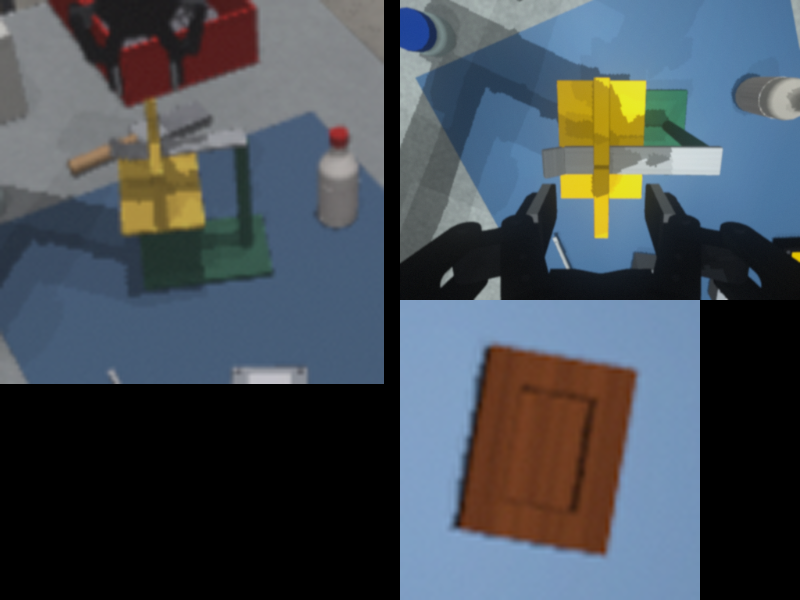

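The cover hangs upright and released on the hook, with the bar over the dip, and the pocket is open. Next come close looks at the housing and the pocket, shown in one montage.

>>> {"api": "move_arm", "payload": {
  "fingers": [85,85,85,85,85,85,85,85,85,85],
  "travel": [
    [-20,8,0],
    [-60,22,0],
    [-105,40,10],
    [-150,57,30],
    [-190,72,50],
    [-225,86,70],
    [-243,92,85],
    [-243,92,85],
    [-243,92,85],
    [-243,92,85]
  ],
  "dr": [
    [0,0,0.1],
    [0,0,0.24],
    [0,0,0.38],
    [0,0,0.52],
    [0,0,0.66],
    [0,0,0.8],
    [0,0,0.94],
    [0,0,1.08],
    [0,0,1.22],
    [0,0,1.36]
  ]
}}

```text
clock: 11.25
position: [522.0, 16.0, 329.5]
ee_rot: [0.996, -0.084, -0.001, 0.001]
contact_force: [0.3, -0.3, 1.4]
gripper_width: 85.0
grasp_force: 0.0
```

```bash
python3 m.py "521.9,16.2,330,-.497"
```

```text
11.25 [522.001  15.99  329.513] yaw [ 0.986 -0.168 -0.002] j [ 0.342  0.282 -0.35   0.    -0.941  1.061]
[-0.136 -0.189 -0.487] [0.002 0.002 0.329]
```

>>> {"api": "move_arm", "payload": {
  "fingers": [85,85,85,85],
  "travel": [
    [0,0,0],
    [0,0,0],
    [0,0,0],
    [0,0,0]
  ],
  "dr": [
    [0,0,0.15],
    [0,0,0.3],
    [0,0,0.33],
    [0,0,0.33]
  ]
}}

```text
clock: 11.65
position: [522.0, 16.4, 329.8]
ee_rot: [0.97, -0.243, -0.001, 0.001]
contact_force: [0.3, -0.3, 0.3]
gripper_width: 85.0
grasp_force: 0.0
```

```bash
python3 - <<'E'
from bench import arm
import cv2,pickle
arm.get_image("wrist")
m=arm.camera_model("wrist");im=arm.get_image("wrist");cv2.imwrite("pics/b2.png",im[:,:,::-1]);pickle.dump(m,open("b2.pkl","wb"))
E
python3 m.py "495.5,-269.5,305,-.18"
```

```text
11.75 [522.062  16.439 330.054] yaw [ 0.882 -0.472 -0.001] j [ 0.342  0.281 -0.35  -0.    -0.941  0.737]
[111.429 264.655  25.216] [ 0.001  0.001 -0.311]
```

>>> {"api": "move_arm", "payload": {
  "fingers": [85,85,85,85,85,85,85,85,85],
  "travel": [
    [111,265,25],
    [111,265,25],
    [111,265,25],
    [111,265,25],
    [111,265,25],
    [111,265,25],
    [111,265,25],
    [111,265,25],
    [111,265,25]
  ],
  "dr": [
    [0,0,-0.311],
    [0,0,-0.311],
    [0,0,-0.311],
    [0,0,-0.311],
    [0,0,-0.311],
    [0,0,-0.311],
    [0,0,-0.311],
    [0,0,-0.311],
    [0,0,-0.311]
  ]
}}

```text
clock: 12.65
position: [494.9, -268.9, 305.6]
ee_rot: [0.996, -0.09, -0.0, -0.0]
contact_force: [0.4, 0.4, -0.3]
gripper_width: 85.4
grasp_force: 0.0
```

```bash
python3 - <<'E'
from bench import arm
import cv2,pickle,numpy as np
arm.get_image("wrist")
m=arm.camera_model("wrist");im=arm.get_image("wrist")[:,:,::-1];cv2.imwrite("pics/n2.png",im);pickle.dump(m,open("n2.pkl","wb"))
b=cv2.imread("pics/b2.png")
# both crops 200x300 px region (cols 156..356, rows 40..340->scaled x2)
f=lambda a:cv2.resize(a[20:260,160:360],None,fx=2,fy=2,interpolation=cv2.INTER_CUBIC)
o=np.hstack([f(b),f(im)]);cv2.imwrite("pics/mont.png",o);print(o.shape)
E
python3 m.py "521.9,16.2,330,-.497"
```

```text
(480, 800, 3)
12.75 [ 495.213 -268.308  305.925] yaw [ 0.984 -0.178  0.   ] j [-0.209  0.372 -0.282 -0.    -0.917  1.601]
[ -24.272 -284.725  -24.071] [-0.    -0.     0.318]
```

View pics/mont.png

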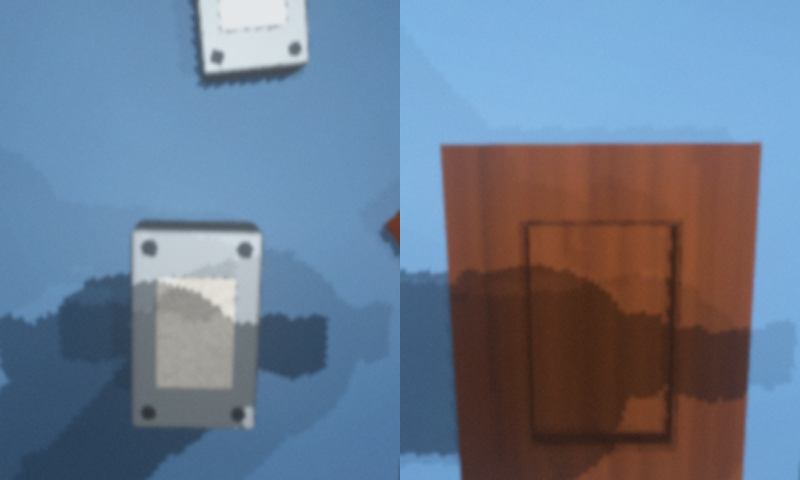

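Left: the housing's top face corners are at about (133,230), (260,230), (256,427) and (133,427). Right: the pocket mouth is at about (523,222), (682,222), (676,441) and (530,441), with the nest's far edge running from (441,144) to (761,144). I refine both with intensity profiles.

```bash
python3 - <<'E'
from h import *
import pickle
np.set_printoptions(precision=1,suppress=True,linewidth=200)
n=cv2.imread("pics/n2.png").astype(int).sum(2)
for v in(145,165,185,205,225):print("row",v,"L",n[v-2:v+3,216:234].mean(0).astype(int),"R",n[v-2:v+3,288:306].mean(0).astype(int))
for u in(235,255,265,285):print("col",u,"T",n[124:140,u-2:u+3].mean(1).astype(int),"B",n[228:248,u-2:u+3].mean(1).astype(int))
m=pickle.load(open("n2.pkl","rb"));b=pickle.load(open("b2.pkl","rb"))
def q(m,cs,z,ox):
  P=np.array([ray(m,(160+(c[0]-ox)/2-.25,20+c[1]/2-.25),z)[:2] for c in cs]);d=P[0]+P[1]-P[2]-P[3];e=P[0]+P[3]-P[1]-P[2]
  print(P.tolist(),P.mean(0),"len",np.hypot(*d)/2,np.hypot(*e)/2,"yaw %.3f %.3f"%(np.arctan2(d[1],d[0]),np.arctan2(e[1],e[0])-np.pi/2))
q(b,[(133,230),(260.5,230),(256,427.5),(133,427.5)],40,0)
q(m,[(523,222),(682,222),(676,441),(530,441)],30,400)
q(m,[(441,144),(761,144),(748,400),(456,400)],30,400)
E
```

```text
row 145 L [249 249 247 232 215 201 182 163 185 227 248 253 250 252 253 258 258 262] R [251 254 253 246 237 223 202 173 148 143 168 184 200 236 261 267 271 272]
row 165 L [172 170 173 170 165 158 148 134 130 145 163 161 161 163 165 163 164 165] R [229 232 231 221 208 186 152 127 121 142 169 188 206 225 233 239 240 242]
row 185 L [145 147 147 147 144 141 135 128 122 122 139 144 142 141 144 146 149 154] R [150 150 143 138 133 132 124 116 114 134 149 156 166 167 167 172 172 169]
row 205 L [139 141 143 148 147 144 139 132 123 113 122 137 142 141 143 143 146 147] R [152 147 142 131 130 128 116 111 117 130 136 142 150 155 155 158 156 154]
row 225 L [142 142 144 145 146 151 145 143 132 121 119 137 143 145 144 145 147 148] R [223 218 211 201 183 152 130 133 164 176 180 208 221 228 232 233 228 226]
col 235 T [257 255 254 255 251 246 231 220 227 246 258 264 263 264 265 262] B [151 151 151 152 147 145 140 135 128 114 111 110 113 117 127 139 144 148 153 155]
col 255 T [241 242 240 239 236 228 210 200 204 219 232 232 231 234 234 231] B [134 135 132 132 133 128 125 123 115 107 106 107 112 120 128 1
[... 358 characters left out ...]
, 18.829413582281408], [545.7425706936034, -23.04179020860292], [476.02331413992977, 13.902753931088203], [499.3759354961864, 57.5882818515463]] [522.3  16.8] len 78.89303986260367 48.49998880190527 yaw -0.500 -0.491
[[543.7148183995947, -250.3711706102733], [533.8264952838161, -305.28094635461343], [452.1561492244547, -291.1106214295391], [462.06862222097794, -236.1090637638656]] [ 497.9 -270.7] len 82.8865129936851 55.84033653786508 yaw -0.172 -0.178
[[574.4036428132619, -228.23082898411332], [555.0807348406192, -335.55696091919503], [463.8251296562383, -320.21400428213866], [483.3154509904393, -212.05092735345053]] [ 519.2 -274. ] len 92.52425479350121 109.47838360374966 yaw -0.171 -0.178
```

```bash
python3 m.py "522.3,16.8,300,-.497"
```

```text
12.75 [ 495.213 -268.308  305.925] yaw [ 0.984 -0.178  0.   ] j [-0.209  0.372 -0.282 -0.    -0.917  1.601]
[ -23.992 -285.385    5.929] [-0.    -0.     0.318]
```

>>> {"api": "move_arm", "payload": {
  "fingers": [85,85,85,85,85,85,85,85,85],
  "travel": [
    [-24,-285,6],
    [-24,-285,6],
    [-24,-285,6],
    [-24,-285,6],
    [-24,-285,6],
    [-24,-285,6],
    [-24,-285,6],
    [-24,-285,6],
    [-24,-285,6]
  ],
  "dr": [
    [0,0,0.318],
    [0,0,0.318],
    [0,0,0.318],
    [0,0,0.318],
    [0,0,0.318],
    [0,0,0.318],
    [0,0,0.318],
    [0,0,0.318],
    [0,0,0.318]
  ]
}}

```text
clock: 13.65
position: [522.2, 15.3, 299.8]
ee_rot: [0.969, -0.246, -0.0, 0.0]
contact_force: [-0.2, 0.2, -1.1]
gripper_width: 85.0
grasp_force: 0.0
```

```bash
python3 m.py "522.3,16.8,192,-.497"
```

```text
13.65 [522.172  15.333 299.819] yaw [ 0.879 -0.478 -0.   ] j [ 0.34   0.317 -0.388 -0.    -0.866  0.733]
[ -0.572  -1.359 107.819] [ 0.     0.    -0.001]
```

>>> {"api": "move_arm", "payload": {
  "fingers": [85,85,85,85,85,85,0,0,0,0],
  "travel": [
    [0,-0.5,30],
    [0,-0.5,65],
    [0,-0.5,90],
    [0,-0.5,103],
    [0,-0.5,108],
    [0,-0.5,108],
    [0,-0.5,108],
    [0,-0.5,108],
    [0,-0.5,108],
    [0,-0.5,108]
  ],
  "dr": [
    [0,0,0],
    [0,0,0],
    [0,0,0],
    [0,0,0],
    [0,0,0],
    [0,0,0],
    [0,0,0],
    [0,0,0],
    [0,0,0],
    [0,0,0]
  ]
}}

```text
clock: 14.65
position: [523.3, 15.7, 193.0]
ee_rot: [0.969, -0.247, 0.001, -0.001]
contact_force: [-0.0, 0.4, 6.5]
gripper_width: 48.7
grasp_force: 64.8
```

>>> {"api": "move_arm", "payload": {
  "fingers": [0,0,70,85,85],
  "travel": [
    [0,0,0],
    [0,0,0],
    [0,0,0],
    [0,0,0],
    [0,0,0]
  ],
  "dr": [
    [0,0,0],
    [0,0,0],
    [0,0,0],
    [0,0,0],
    [0,0,0]
  ]
}}

```text
clock: 15.15
position: [522.6, 15.6, 191.5]
ee_rot: [0.969, -0.247, -0.0, 0.0]
contact_force: [0.7, -0.2, -0.7]
gripper_width: 85.0
grasp_force: 0.0
```

>>> {"api": "move_arm", "payload": {
  "fingers": [85,85,85,85,85,85],
  "travel": [
    [0,0,-25],
    [0,0,-65],
    [0,0,-105],
    [0,0,-124],
    [0,0,-124],
    [0,0,-124]
  ],
  "dr": [
    [0,0,0],
    [0,0,0],
    [0,0,0],
    [0,0,0],
    [0,0,0],
    [0,0,0]
  ]
}}

```text
clock: 15.75
position: [522.4, 15.6, 315.5]
ee_rot: [0.969, -0.247, -0.0, -0.0]
contact_force: [-0.3, -0.1, 0.2]
gripper_width: 85.1
grasp_force: 0.0
```

```bash
python3 - <<'E'
from h import *
from bench import arm
import pickle
np.set_printoptions(precision=1,suppress=True,linewidth=220)
arm.get_image("wrist")
s=arm.read_state();m=arm.camera_model("wrist");im=arm.get_image("wrist");cv2.imwrite("pics/b3.png",im[:,:,::-1]);pickle.dump((m,s),open("b3.pkl","wb"))
print(s["clock"],s["position"])
n=im.astype(int).sum(2)
P=R.from_quat(s["ee_rot"])
c=np.array([proj(m,s["position"]+P.apply([x,y,s["position"][2]-40])) for x,y in[(40,-25),(40,25),(-40,25),(-40,-25)]]);print(c)
l,r=int(c[0,0]),int(c[1,0]);t,b=int(c[0,1]),int(c[2,1])
for v in(t+15,(t+b)//2-10,(t+b)//2+10,b-15):print("row",v,"L",l-10,n[v-2:v+3,l-10:l+10].mean(0).astype(int),"R",r-12,n[v-2:v+3,r-12:r+8].mean(0).astype(int))
for u in(l+15,l+25,r-20,r-12):print("col",u,"T",t-10,n[t-10:t+10,u-2:u+3].mean(1).astype(int),"B",b-10,n[b-10:b+10,u-2:u+3].mean(1).astype(int))
E
```

```text
15.8 [522.2  15.5 314.6]
[[223.3 136.7]
 [294.5 136.8]
 [291.4 242.3]
 [225.9 242.3]]
row 151 L 213 [429 429 429 429 431 428 412 410 461 528 579 589 561 501 443 423 428 437 456 495] R 282 [414 453 507 559 591 593 548 469 400 390 396 398 397 396 397 396 395 395 395 394]
row 179 L 213 [212 211 211 213 211 211 215 226 253 300 328 336 331 327 325 335 341 339 333 331] R 282 [530 529 533 544 540 505 433 340 322 353 370 366 357 346 333 315 303 292 292 301]
row 199 L 213 [204 203 204 206 204 203 203 207 229 275 310 326 331 332 331 334 331 333 335 334] R 282 [340 341 341 341 328 303 263 239 232 236 228 232 231 230 230 231 230 229 229 228]
row 227 L 213 [210 210 208 210 211 210 213 211 218 243 282 308 321 323 320 320 318 320 321 320] R 282 [330 332 333 335 324 320 332 346 347 347 349 345 346 345 345 347 346 346 345 344]
col 238 T 126 [461 455 449 446 442 419 360 293 263 259 282 354 457 543 597 621 626 626 624 616] B 232 [324 323 321 321 323 322 321 318 296 262 227 217 210 211 212 208 210 209 209 207]
col 248 T 126 [467 460 453 450 447 424 362 292 263 260 281 347 443 529 582 608 614 611 610 610] B 232 [328 326 326 326 323 327 324 320 302 268 240 217 214 213 211 212 213 210 210 213]
col 274 T 126 [463 461 458 452 446 420 370 306 268 259 269 328 436 543 611 644 650 642 624 605] B 232 [279 268 264 268 280 296 314 321 318 314 320 327 329 328 327 329 325 327 327 326]
col 282 T 126 [460 460 462 462 457 436 384 314 271 260 270 324 435 539 607 635 612 553 475 406] B 232 [312 303 309 314 318 322 331 329 327 324 329 333 331 331 332 329 328 328 326 327]
```

>>> {"api": "move_arm", "payload": {
  "fingers": [85,85,85,85,85,0,0,0,0,0],
  "travel": [
    [0,0,40],
    [0,0,80],
    [0,0,110],
    [0,0,122],
    [0,0,124],
    [0,0,124],
    [0,0,124],
    [0,0,124],
    [0,0,124],
    [0,0,124]
  ],
  "dr": [
    [0,0,0],
    [0,0,0],
    [0,0,0],
    [0,0,0],
    [0,0,0],
    [0,0,0],
    [0,0,0],
    [0,0,0],
    [0,0,0],
    [0,0,0]
  ]
}}

```text
clock: 16.85
position: [523.4, 15.8, 193.5]
ee_rot: [0.969, -0.247, 0.002, -0.001]
contact_force: [-1.2, 0.3, 7.1]
gripper_width: 48.5
grasp_force: 64.8
```

>>> {"api": "move_arm", "payload": {
  "fingers": [0,0,0,0,0],
  "travel": [
    [0,0,0],
    [0,0,-20],
    [0,0,-60],
    [0,0,-90],
    [0,0,-90]
  ],
  "dr": [
    [0,0,0],
    [0,0,0],
    [0,0,0],
    [0,0,0],
    [0,0,0]
  ]
}}

```text
clock: 17.35
position: [523.9, 15.9, 286.3]
ee_rot: [0.969, -0.246, 0.004, -0.002]
contact_force: [1.2, 0.1, -2.5]
gripper_width: 48.4
grasp_force: 63.9
```

```bash
python3 m.py "496.9,-273,282,-.175"
```

```text
17.35 [523.898  15.884 286.286] yaw [ 0.878 -0.478  0.007] j [ 0.34   0.335 -0.403  0.001 -0.823  0.732]
[114.266 266.71    3.259] [-0.006 -0.008 -0.323]
```

>>> {"api": "move_arm", "payload": {
  "fingers": [0,0,0,0,0,0,0,0,0,0],
  "travel": [
    [10,24,3],
    [28,65,3],
    [46,108,3],
    [64,150,3],
    [82,192,3],
    [98,230,3],
    [110,257,3],
    [114,267,3],
    [114,267,3],
    [114,267,3]
  ],
  "dr": [
    [0,0,-0.04],
    [0,0,-0.1],
    [0,0,-0.16],
    [0,0,-0.22],
    [0,0,-0.28],
    [0,0,-0.323],
    [0,0,-0.323],
    [0,0,-0.323],
    [0,0,-0.323],
    [0,0,-0.323]
  ]
}}

```text
clock: 18.35
position: [494.8, -272.7, 278.0]
ee_rot: [0.996, -0.088, -0.001, -0.0]
contact_force: [0.1, 0.1, -2.6]
gripper_width: 48.8
grasp_force: 63.8
```

```bash
python3 m.py "496.9,-273,230,-.175"
```

```text
18.35 [ 494.848 -272.698  278.012] yaw [ 0.985 -0.175 -0.001] j [-0.217  0.408 -0.308 -0.001 -0.856  1.612]
[ 2.144 -0.031 48.009] [-0.001  0.001 -0.001]
```

>>> {"api": "move_arm", "payload": {
  "fingers": [0,0,0,0,0,0],
  "travel": [
    [2,0,12],
    [2,0,28],
    [2,0,40],
    [2,0,46],
    [2,0,46],
    [2,0,46]
  ],
  "dr": [
    [0,0,0],
    [0,0,0],
    [0,0,0],
    [0,0,0],
    [0,0,0],
    [0,0,0]
  ]
}}

```text
clock: 18.95
position: [497.5, -273.6, 232.9]
ee_rot: [0.996, -0.087, 0.0, 0.0]
contact_force: [0.6, -0.4, -2.3]
gripper_width: 48.4
grasp_force: 63.7
```

```bash
python3 m.py "496.9,-273,210,-.175"
```

```text
18.95 [ 497.487 -273.559  232.879] yaw [ 0.985 -0.174  0.   ] j [-0.217  0.47  -0.346  0.    -0.755  1.613]
[-0.685 -0.454 22.879] [ 0. -0. -0.]
```

>>> {"api": "move_arm", "payload": {
  "fingers": [0,0,0,0,0,0,0],
  "travel": [
    [-0.5,-0.5,3],
    [-0.5,-0.5,6],
    [-0.5,-0.5,9],
    [-0.5,-0.5,11],
    [-0.5,-0.5,13],
    [-0.5,-0.5,15],
    [-0.5,-0.5,15]
  ],
  "dr": [
    [0,0,0],
    [0,0,0],
    [0,0,0],
    [0,0,0],
    [0,0,0],
    [0,0,0],
    [0,0,0]
  ]
}}

```text
clock: 19.65
position: [496.6, -273.2, 217.4]
ee_rot: [0.996, -0.088, -0.0, -0.0]
contact_force: [-0.6, 1.5, -2.0]
gripper_width: 48.3
grasp_force: 63.8
```

There is no contact force at about 5 mm below the rim, so the housing is entering the pocket. Continuing.

>>> {"api": "move_arm", "payload": {
  "fingers": [0,0,0,0,0],
  "travel": [
    [0,0,2],
    [0,0,4],
    [0,0,6],
    [0,0,7],
    [0,0,7]
  ],
  "dr": [
    [0,0,0],
    [0,0,0],
    [0,0,0],
    [0,0,0],
    [0,0,0]
  ]
}}

```text
clock: 20.15
position: [496.7, -273.2, 210.5]
ee_rot: [0.996, -0.088, -0.0, -0.0]
contact_force: [0.3, 0.7, -2.3]
gripper_width: 48.6
grasp_force: 63.8
```

>>> {"api": "move_arm", "payload": {
  "fingers": [0,0,0,0,0],
  "travel": [
    [0,0,1],
    [0,0,2],
    [0,0,3],
    [0,0,3],
    [0,0,3]
  ],
  "dr": [
    [0,0,0],
    [0,0,0],
    [0,0,0],
    [0,0,0],
    [0,0,0]
  ]
}}

```text
clock: 20.65
position: [496.8, -273.2, 209.6]
ee_rot: [0.996, -0.087, 0.0, 0.0]
contact_force: [-3.5, 1.5, 8.7]
gripper_width: 48.8
grasp_force: 65.0
```

It touches the floor at the expected height. Releasing.

>>> {"api": "move_arm", "payload": {
  "fingers": [54,60,70,70,70],
  "travel": [
    [0,0,2],
    [0,0,2],
    [0,0,2],
    [0,0,2],
    [0,0,2]
  ],
  "dr": [
    [0,0,0],
    [0,0,0],
    [0,0,0],
    [0,0,0],
    [0,0,0]
  ]
}}

```text
clock: 21.15
position: [496.8, -273.2, 205.6]
ee_rot: [0.996, -0.088, -0.0, 0.0]
contact_force: [-0.4, 0.4, -0.8]
gripper_width: 69.9
grasp_force: 0.0
```

>>> {"api": "move_arm", "payload": {
  "fingers": [80,80,80,80,80,80,80],
  "travel": [
    [0,0,-10],
    [0,0,-40],
    [0,0,-80],
    [0,0,-110],
    [0,0,-122],
    [0,0,-122],
    [0,0,-122]
  ],
  "dr": [
    [0,0,0],
    [0,0,0],
    [0,0,0],
    [0,0,0],
    [0,0,0],
    [0,0,0],
    [0,0,0]
  ]
}}

```text
clock: 21.85
position: [496.2, -273.0, 326.7]
ee_rot: [0.996, -0.088, -0.001, -0.0]
contact_force: [-0.6, 0.1, -0.6]
gripper_width: 80.3
grasp_force: 0.0
```

```bash
python3 - <<'E'
from h import *
from bench import arm
np.set_printoptions(precision=1,suppress=True,linewidth=220)
arm.get_image("wrist")
s=arm.read_state();m=arm.camera_model("wrist");im=arm.get_image("wrist");cv2.imwrite("pics/fin.png",im[:,:,::-1])
cv2.imwrite("pics/fside.png",arm.get_image("side")[:,:,::-1])
print(s["clock"],s["position"])
n=im.astype(int).sum(2);P=R.from_quat(s["ee_rot"])
for h in(42,56):
  c=np.array([proj(m,s["position"]+P.apply([x,y+-2.8,s["position"][2]-h])) for x,y in[(40,-25),(40,25),(-40,25),(-40,-25)]]);print(h,c.tolist())
l,r=int(c[0,0]),int(c[1,0]);t,b=int(c[0,1]),int(c[2,1])
for v in(t+15,t+35,t+55,b-35,b-15):print("row",v,"L",l-12,n[v-2:v+3,l-12:l+12].mean(0).astype(int),"R",r-12,n[v-2:v+3,r-12:r+12].mean(0).astype(int))
for u in(l+10,l+25,r-20,r-12):print("col",u,"T",t-12,n[t-12:t+12,u-2:u+3].mean(1).astype(int),"B",b-12,n[b-12:b+12,u-2:u+3].mean(1).astype(int))
# hung cover change between hung image area and now: yellow centroid
E
```

```text
21.9 [ 496.1 -273.   326. ]
42 [[220.716978386288, 136.10081436297776], [289.3462187206931, 136.15776598436213], [286.6993319693722, 238.13839995902885], [223.41648579324604, 238.0985185852789]]
56 [[218.68894277960754, 138.29769456258154], [291.2251854516491, 138.35757624987352], [288.2859592176443, 245.48728792984383], [221.69579858282316, 245.4462800858981]]
row 153 L 206 [161 166 168 168 169 172 174 174 176 180 180 173 162 158 153 186 294 421 500 520 506 512 552 559] R 279 [615 571 559 556 561 581 607 628 657 683 690 677 618 507 360 278 266 269 264 259 254 249 245 248]
row 173 L 206 [145 144 148 150 151 152 155 157 158 159 157 155 155 149 151 157 216 308 364 387 393 397 397 397] R 279 [633 619 632 645 654 656 657 658 657 658 645 602 509 365 267 248 251 244 243 235 231 227 228 224]
row 193 L 206 [137 138 141 144 144 146 150 150 152 156 159 160 156 154 148 148 190 273 341 380 387 391 393 391] R 279 [425 409 409 406 406 408 406 408 405 405 394 357 294 224 191 187 182 184 180 177 177 174 175 170]
row 210 L 206 [134 134 135 139 143 142 146 145 147 151 155 155 152 150 149 142 157 225 3
[... 507 characters left out ...]
223 178 163 165 166 162 165 166 172 181 204 225 237]
col 243 T 126 [252 249 239 226 218 228 251 266 274 276 288 341 455 566 640 674 684 684 684 685 685 684 683 683] B 233 [389 389 387 388 387 389 384 386 382 357 304 232 186 173 177 183 199 214 217 219 224 224 229 238]
col 271 T 126 [244 242 234 223 221 235 256 271 280 282 286 332 433 554 640 681 691 694 692 693 693 693 692 692] B 233 [393 394 394 402 422 450 475 493 517 518 454 348 257 225 222 221 220 219 219 220 218 218 220 221]
col 279 T 126 [238 233 225 214 212 231 253 270 277 283 289 330 431 547 635 677 689 680 656 614 568 520 488 485] B 233 [442 374 337 320 317 331 391 492 561 560 485 361 260 221 215 217 216 218 214 214 217 218 214 216]
```

```bash
python3 - <<'E'
import cv2,numpy as np
from bench import arm
a=cv2.resize(cv2.imread("pics/hung.png")[:384,:384],(120,120),interpolation=cv2.INTER_AREA);b=cv2.imread("pics/fside.png")[80:200,160:280]
for x in(a,b):
    h=cv2.cvtColor(x,cv2.COLOR_BGR2HSV);k=(abs(h[...,0].astype(int)-25)<8)&(h[...,1]>150)&(h[...,2]>80);k[:30]=0
    print(k.sum(),np.argwhere(k).mean(0))
r=arm.job_done();print(r)
E
```

```text
513 [59.66471735 49.68226121]
487 [60.14168378 49.57289528]
the job is handed in; nothing more can be done
None
```

The job is handed in at about 22 s: the yellow cover hangs released and upright on the hook, and the housing's measured height and edges put it flat and fully home in the nest's pocket; no verdict came back from `job_done`.

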